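# Stand the tipped sample bottles back in the lane beside the centrifuge

## Task

Two of the bottles queuing for the centrifuge have tipped over in the tray. Stand each one upright again, cap up, centred on the square of its own colour in the black lane and square with the tray; set them down gently and leave both standing free. Do not shift or tip the bottles and jar that still stand in the lane, and do not push the other things on the bench about.

Things in the scene. Friction and masses are not known exactly. Their poses are not given: they have to be found in the camera images.
- tray: fixed steel tray, 310 (x) x 440 (y) mm, floor top 6 mm above the table; rims 10 mm high, 5 thick; blue back rail on the far (+x) edge 32 mm high. The lane is a flush black strip 66 mm deep, centred at tray x = 100 mm, with five places at tray y = -152, -76, 0, 76, 152 mm, three taken. Origin: centre of underside, at table height; x towards the rail, y along the lane
- orange_bottle: white square plastic bottle, 50 x 50 mm, 120 mm tall: straight body 88 mm, small shoulder and neck, round orange cap 34 mm across, 22 mm high; orange band; 200 g. Starts lying on a flat side on the front of the tray, cap to the left or right. Origin: on its axis, 60 mm from the base and 60 mm from the cap's top; z from base to cap, x and y square to the flat sides
- green_bottle: white square plastic bottle, 50 x 50 mm, 120 mm tall: straight body 88 mm, small shoulder and neck, round green cap 34 mm across, 22 mm high; green band; 200 g. Starts lying on a flat side on the front of the tray, cap to the left or right. Origin: on its axis, 60 mm from the base and 60 mm from the cap's top; z from base to cap, x and y square to the flat sides
- orange_bottle_cap (a point): centre of the top face of the orange cap
- green_bottle_cap (a point): centre of the top face of the green cap
- orange_place: flat orange square, 58 x 58 mm, printed on the black strip: the empty place for the orange bottle. Origin: its centre, on the tray's floor; x and y along its sides
- green_place: flat green square, 58 x 58 mm, printed on the black strip: the empty place for the green bottle. Origin: its centre, on the tray's floor; x and y along its sides
- amber_bottle: round amber glass bottle with black cap, 50 mm across, 105 mm tall. It stands on one of the five places of the black strip. Origin: centre of its underside; z up
- white_jar: round white jar with blue lid, 52 mm across, 85 mm tall. It stands on one of the five places of the black strip. Origin: centre of its underside; z up
- blue_bottle: round blue plastic bottle with white cap, 50 mm across, 98 mm tall. It stands on one of the five places of the black strip. Origin: centre of its underside; z up
- tip_box: loose blue box with clear lid, 85 x 120 mm, 63 mm high, left of the tray. Origin: centre of its underside
- beaker: loose glass beaker, 68 mm across, 90 mm tall, right of the tray. Origin: centre of its underside
- dishes: loose stack of two clear round dishes, 90 mm across, 30 mm high, left of the tray. Origin: centre of the underside
- spatula: loose spatula, 170 mm long, lying on the table in front of the tray, to the right. Origin: on the table side, near mid-length
- centrifuge: fixed white bench centrifuge, a drum 376 mm across and 256 mm high, right of the tray. Origin: centre of its underside
Not all that is in view belongs to the job. What is shaped like the green_bottle but purple is not meant.

How it is judged:
By the outcome, as a careful person would: the job done as asked, in the order asked, and still so for the second after the job is handed in, with the robot touching nothing.
It also fails if it takes over 72 s, if anything falls off the work surface, if the arm or the gripper's body presses on something with over 40 N, if the wrist force passes 120 N, or if a joint passes its speed limit or range.

## Robot

A 7-joint arm with a two-finger parallel gripper is mounted at the origin on the work surface. World frame = base frame: x ahead of the robot, y to its left, z up, the work surface at z = 0. Lengths are in m, angles in rad, forces in N, time in s.
With the tool pointing down it reaches from about 0.4 to 0.85 m from the base axis. Payload 4.5 kg.
Tool frame: the origin (TCP) lies at the very end of the fingers, on their centre line; the grasp point (between the pads) lies 19 mm behind it; y points along the fingers, z is the direction in which the jaws open and shut, and the axes are right-handed (so a half turn about y gives the same grasp; the last joint's range is limited). The gripper opens to 88 mm and grips with 3 to 60 N. Pads are 18 mm wide; open, the fingers measure 123 mm over their backs; the gripper's body (75 mm by 187 mm) begins 45 mm behind the grasp point.
Start: joints at [1.258, 0.689, -0.195, 1.565, 0.157, 0.902, -0.215], TCP at [0.212, -0.588, 0.239] pointing down, gripper open.
Joint ranges: [-3.01, 3.01], [-0.46, 2.08], [-1.47, 1.51], [0.13, 2.56], [-1, 4.14], [0.04, 2.09], [-2.66, 2.66]. Speed limits (rad/s): [2.57, 2.57, 3.14, 3.14, 3.14, 3.14, 3.14].

## Interface

Orientations are given as a rotation vector (axis times angle).
In Python, from station import r gives the robot as it stands.
- The arm moves only by the tool play_rows, never from a script. Its argument "motion" is a list that holds one entry, the list of rows, each a list of 5 numbers: the closure in counts, from 0 (fully open) to 255 (shut), then the shift along the world's x, y, z in m, then the turn about the world's z in rad. A call has 1 to 20 rows; each row shifts and turns the commanded pose from where the row before left it; what a row does not reach is not made up. A row lasts 1/12 s, in which the tool goes at most 41.7 mm and 7.16 degrees, less where a joint would pass 70% of its speed; a pose out of reach is approached as far as the arm can. A call is refused whole if a number of a shift passes 0.0417 or a number of a turn 0.125, either way. A call with a gripper value outside its range is refused whole. The fingers move at their own pace and stop on an object; the grip force is fixed at half the most. Time passes only in rows, so rows that do not move let the fingers close. It gives the time, the measured TCP pose, the force and the opening at its end, in the units of the state.
- r.get_obs(): the state, without advancing time (a new reading comes with each control period).
- r.snapshot(name): name is "side" or "top" or "wrist"; returns a dict with "frame" (384x512x3 uint8, blue, green, red), "range_z" (384x512 float32, m along the optical axis (not along the pixel's ray), 0 where there is no reading), "fx", "fy", "cx", "cy" (pixels), "dist" ([k1, k2, p1, p2, k3] as OpenCV has them; the pictures are not rectified), "R" (3x3) and "t" (3): a world point X has camera coordinates R X + t. Camera axes: x right, y down, z forward; pixel columns grow to the right and rows downward; lengths in m; the calibration is good to about 2 mm. A picture is of the moment at which its call begins.
- r.finish_job(): hands the job in, once; it reports no verdict.
The state is a dict: "time": time; "qpos": joint angles; "joint_vel": joint speeds; "tau": joint torques, N m; "position": TCP position; "tcp_rot": TCP orientation; "wrist_force": force on the tool from outside, world axes, zero at the start; "torque": the same for the moment, N m; "finger_gap": finger opening in m.
Only numpy, scipy, OpenCV 4.12 (cv2) and the standard library are available. Lean on these libraries where they do the work, as an engineer would, in place of code of your own. Each camera call takes 0.05 s, during which the arm holds its last target. There are 200 camera calls.

## Working session

There is one attempt and no reset: what is moved stays moved. The work goes in short steps, Python scripts to look and compute and a tool call to move; the robot and the scene stay as the last step left them, time stands still between calls to the robot, and variables do not carry over. Pictures are saved under pics/ and viewed, about 8 in all and at most 12, crops included, and the job is handed in when it is done.

Besides the shell and the picture viewer there is one more tool, called after ">>>" as a command line: name --argument value ..., lists and objects as JSON in quotes. play_rows: Moves the arm, as the interface text tells. Its arguments: {"type":"object","properties":{"motion":{"type":"array","items":{"type":"array","items":{"type":"array","items":{"type":"number"}}}}},"required":["motion"]}

```bash
ls; mkdir -p pics
cat > h.py <<'E'
import numpy as np, cv2
from station import r
def shot(n):
    s=r.snapshot(n); s['K']=np.array([[s['fx'],0,s['cx']],[0,s['fy'],s['cy']],[0,0,1.]]); s['dist']=np.array(s['dist'],float)
    s['R']=np.array(s['R']); s['t']=np.array(s['t']); return s
def cast(s,uv,z):
    p=cv2.undistortPoints(np.array(uv,float).reshape(-1,1,2),s['K'],s['dist']).reshape(-1,2)
    d=np.c_[p,np.ones(len(p))]@s['R']; c=-s['R'].T@s['t']
    return c+d*((z-c[2])/d[:,2])[:,None]
def proj(s,X):
    return cv2.projectPoints(np.array(X,float).reshape(-1,1,3),cv2.Rodrigues(s['R'])[0],s['t'],s['K'],s['dist'])[0].reshape(-1,2)
E
python3 - <<'E'
from h import *
a=shot('top');b=shot('side')
for n,s in(('top',a),('side',b)):
    cv2.imwrite(f'pics/{n}0.png',cv2.resize(s['frame'],(800,600))); print(n,-s['R'].T@s['t'],s['R'][2])
o=r.get_obs();print(o)
E
```

```text
pics
top [ 0.31296685 -0.12252226  1.16966358] [ 0.18348464  0.01424871 -0.9829193 ]
side [-0.39586001 -1.04219952  1.33783529] [ 0.49720079  0.51841867 -0.69572513]
{'time': 0.1, 'qpos': array([ 1.25774898,  0.68984867, -0.19449828,  1.5661904 ,  0.1573053 ,
        0.9025078 , -0.21510206]), 'joint_vel': array([-6.57810127e-04, -1.68185947e-03,  1.92193450e-05, -3.28012585e-03,
        8.10469434e-04, -6.63369011e-04, -1.23115770e-04]), 'tau': array([-3.80727695e-03, -5.28495812e+01, -1.27153382e+00, -1.53835917e+01,
       -5.24858257e-02,  2.00911469e-03,  6.06858998e-05]), 'position': array([ 0.2122226 , -0.58729254,  0.23803502]), 'tcp_rot': array([-0.35663063,  2.03461098, -2.0314899 ]), 'wrist_force': array([-0.30422117,  0.70937225,  0.12949904]), 'torque': array([-0.02259124,  0.0245243 , -0.04588309]), 'finger_gap': 0.08813498796132789}
```

View pics/top0.png

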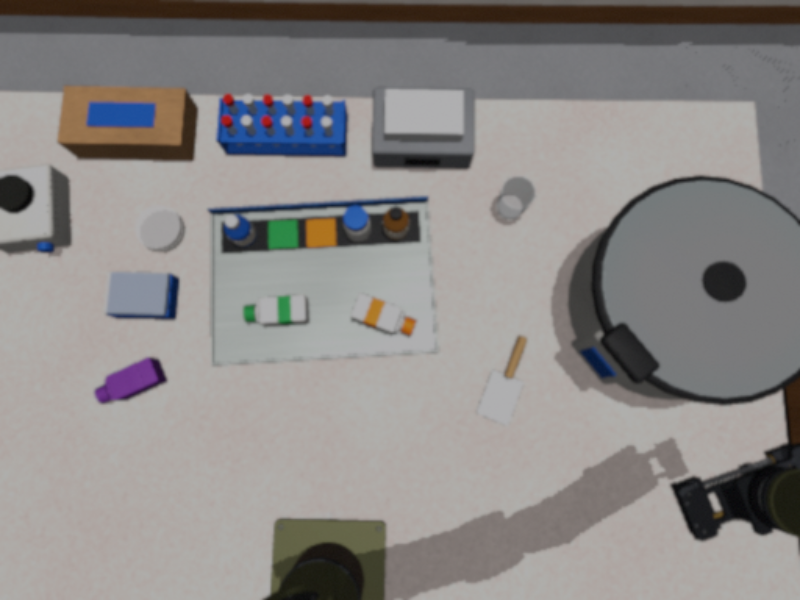

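View pics/side0.png

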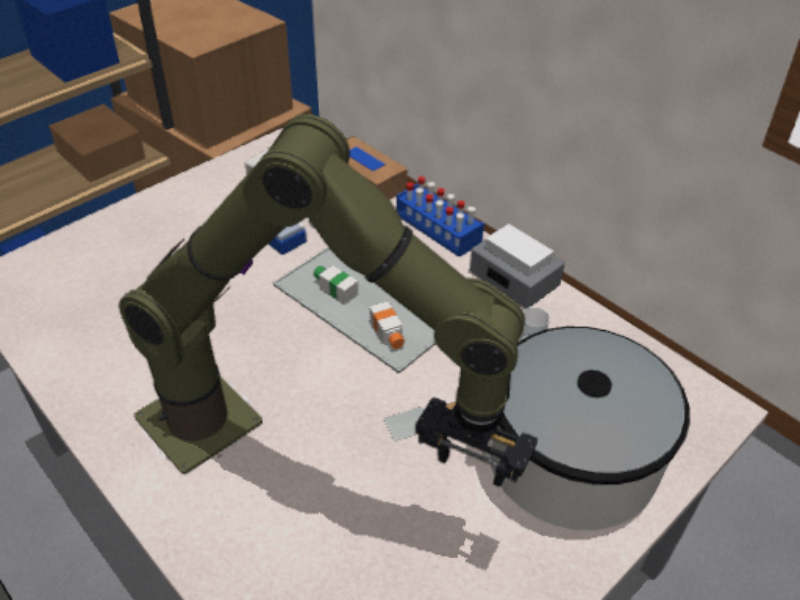

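```bash
cat > m.py <<'E'
from h import *
def masks(s):
    h=cv2.cvtColor(s['frame'],cv2.COLOR_BGR2HSV)
    return {'orange':cv2.inRange(h,(5,150,90),(20,255,255)),'green':cv2.inRange(h,(50,120,50),(75,255,255))}
def blobs(s,minA=15):
    out=[]
    for n,m in masks(s).items():
        for c in cv2.findContours(m,0,1)[0]:
            if cv2.contourArea(c)>minA:
                k=cv2.moments(c); out.append((n,k['m00'],(k['m10']/k['m00'],k['m01']/k['m00']),cv2.minAreaRect(c)))
    return out
E
python3 - <<'E'
from m import *
s=shot('top'); np.set_printoptions(precision=4,suppress=True)
for n,A,c,q in blobs(s): print(n,A,np.round(c,1),q, *[cast(s,[c],z)[0][:2] for z in (.006,.031,.056)])
h=cv2.cvtColor(s['frame'],cv2.COLOR_BGR2HSV)
# rail top blue line
m=cv2.inRange(h,(100,120,30),(125,255,200)); m[:120]=0;m[140:]=0
cs=[c for c in cv2.findContours(m,0,1)[0]]
for c in cs:
    if cv2.contourArea(c)>40: q=cv2.boxPoints(cv2.minAreaRect(c)); print('rail',q.round(1).tolist(), cast(s,q,.03)[:,:2].tolist())
w=shot('wrist');print(w['fx'],-w['R'].T@w['t'],w['R'])
E
```

```text
orange 39.0 [260.9 208.5] ((260.9137878417969, 208.4654998779297), (5.385164737701416, 9.099071502685547), 21.801406860351562) [ 0.4636 -0.1373] [ 0.4603 -0.137 ] [ 0.4571 -0.1367]
orange 86.0 [238.8 199.9] ((238.86207580566406, 199.84483337402344), (6.31364107131958, 16.526885986328125), 21.801406860351562) [ 0.4887 -0.0693] [ 0.4849 -0.0704] [ 0.4811 -0.0716]
orange 312.5 [205.  148.4] ((205.0, 148.5), (17.0, 20.0), 90.0) [0.6507 0.0413] [0.6435 0.0378] [0.6362 0.0343]
orange 26.5 [254.9 142.9] ((254.8275909423828, 142.56895446777344), (5.385164737701416, 11.14172077178955), 68.19859313964844) [ 0.6713 -0.1153] [ 0.6636 -0.1155] [ 0.6559 -0.1156]
green 32.5 [159.2 200.1] ((159.5, 200.0), (8.0, 5.0), 90.0) [0.4836 0.1752] [0.4799 0.1688] [0.4763 0.1624]
green 81.5 [181.6 198.1] ((182.0, 198.0), (16.0, 6.0), 90.0) [0.4911 0.1068] [0.4873 0.1018] [0.4834 0.0969]
green 319.0 [180.5 149.5] ((180.5, 149.5), (17.0, 19.0), 90.0) [0.6456 0.1182] [0.6385 0.113 ] [0.6313 0.1079]
rail [[135.89999389648438, 134.10000610351562], [272.0, 126.30000305175781], [272.6000061035156, 136.89999389648438], [136.5, 144.60000610351562]] [[0.6859346589959527, 0.25425789085667194], [0.7182992884940206, -0.16748996786743509], [0.6841803863754436, -0.16969670356640593], [0.6520347115184386, 0.24990165857100993]]
338.1290748574048 [ 0.2913 -0.5588  0.3838] [[ 0.3403 -0.9403 -0.0015]
 [-0.8897 -0.3225  0.3231]
 [-0.3043 -0.1086 -0.9464]]
```

Run:
```python
from h import *
print(cv2.Rodrigues(np.array([-0.35663063,  2.03461098, -2.0314899 ]))[0])
```

```text
[[-9.40430473e-01 -6.58592949e-04  3.39985427e-01]
 [-3.39986038e-01  1.41977690e-03 -9.40429412e-01]
 [ 1.36656725e-04 -9.99998775e-01 -1.55911387e-03]]
```

>>> play_rows --motion '[[[0, 0.017, 0.033, 0.004, 0.06], [0, 0.017, 0.033, 0.004, 0.06], [0, 0.017, 0.033, 0.004, 0.06], [0, 0.017, 0.033, 0.004, 0.06], [0, 0.017, 0.033, 0.004, 0.06], [0, 0.017, 0.033, 0.004, 0.06], [0, 0.017, 0.033, 0.004, 0.06], [0, 0.017, 0.033, 0.004, 0.06], [0, 0.017, 0.033, 0.004, 0.06], [0, 0.017, 0.033, 0.004, 0.06], [0, 0.017, 0.033, 0.004, 0.06], [0, 0.017, 0.033, 0.004, 0.06], [0, 0.017, 0.033, 0.004, 0.06], [0, 0.017, 0.033, 0.004, 0.06], [0, 0.017, 0.033, 0.004, 0.06], [0, 0.017, 0.033, 0.004, 0.06], [0, 0.017, 0.033, 0.004, 0.06], [0, 0.017, 0.033, 0.004, 0.06], [0, 0.0, 0.012, 0, 0.07], [0, 0.0, 0.0, 0, 0.07]]]'

```text
time: 1.87
position: [0.5192, 0.0235, 0.3112]
tcp_rot: [-1.209, 1.205, -1.203]
wrist_force: [0.4, -0.0, 0.1]
finger_gap: 0.0882
```

Run:
```python
from m import *
np.set_printoptions(precision=4,suppress=True)
s=shot('wrist'); cv2.imwrite('pics/w1.png',cv2.resize(s['frame'],(800,600)))
o=r.get_obs();print(o['time'],o['position'],cv2.Rodrigues(o['tcp_rot'])[0][:,2])
for n,A,c,q in blobs(s,60): print(n,A,np.round(c,1),np.round(q[1],1),round(q[2],1), *[cast(s,[c],z)[0][:2] for z in (.006,.031,.056)])
```

```text
1.9167 [0.5186 0.0208 0.3107] [1.     0.0069 0.0001]
orange 210.0 [213.2 260.6] [20.7 12.8] 17.4 [ 0.4548 -0.1598] [ 0.4583 -0.145 ] [ 0.4618 -0.1301]
orange 539.5 [228.3 221.5] [37.3 16.1] 19.4 [ 0.4791 -0.0947] [ 0.4813 -0.0835] [ 0.4834 -0.0723]
orange 1808.5 [354.1 128.7] [45. 44.] 90.0 [0.6496 0.0414] [0.6423 0.045 ] [0.635  0.0487]
green 68.0 [213.1  79.1] [ 7.2 17.8] 81.9 [0.4635 0.1031] [0.4665 0.1033] [0.4695 0.1036]
green 2086.5 [356.3  68. ] [50. 45.] 90.0 [0.6454 0.1183] [0.6383 0.1177] [0.6312 0.1171]
green 343.0 [221.7  20.6] [19.  24.2] 83.7 [0.476  0.1716] [0.4783 0.1681] [0.4806 0.1645]
```

View pics/w1.png

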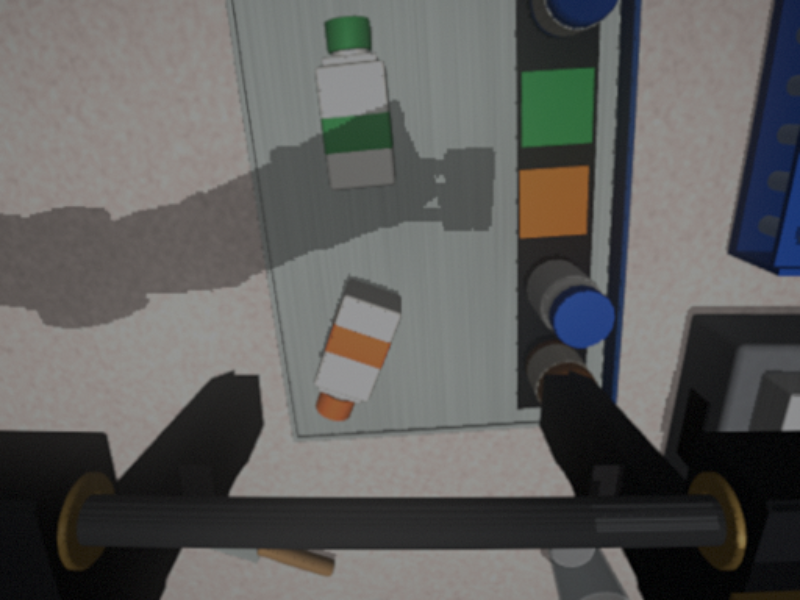

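Run:
```python
from m import *
np.set_printoptions(precision=4,suppress=True)
s=shot('wrist'); cv2.imwrite('pics/w1.raw.png',s['frame'])
f=s['frame']
a=cv2.resize(f[5:125,185:265],None,fx=4.8,fy=4.8,interpolation=2); b=cv2.resize(f[165:285,185:265],None,fx=4.8,fy=4.8,interpolation=2)
cv2.imwrite('pics/c1.png',np.hstack([a,b]))
# tray edge lines
g=cv2.cvtColor(f,cv2.COLOR_BGR2HSV)
blk=cv2.inRange(g,(0,0,0),(179,255,75)); 
for row in (30,60,110,150,): print(row, np.where(blk[row,300:400])[0][:1]+300)
```

```text
30 [332]
60 [332]
110 [332]
150 [332]
```

View pics/c1.png

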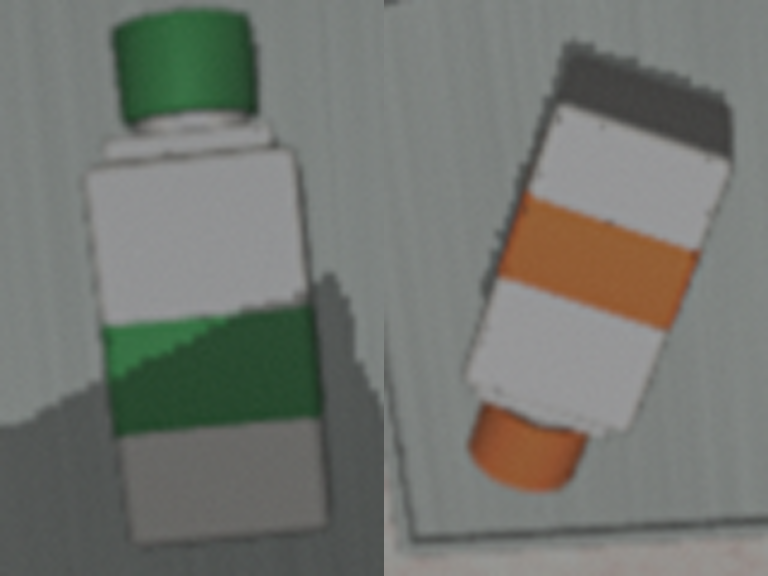

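The crop confirms it. The left panel is the green bottle, with its top face corners near (88,172), (297,150), (327,527) and (132,543). The right panel is the orange one, with corners near (560,100), (732,158), (628,433) and (468,378). The purple look-alike, at (130,380) in the top view, lies off the tray and is not meant.

Run:
```python
from m import *
np.set_printoptions(precision=4,suppress=True)
s=shot('wrist')
G=np.array([(88,172),(297,150),(327,527),(132,543)])/4.8+(185,5)
O=(np.array([(468,378),(628,433),(732,158),(560,100)])-(384,0))/4.8+(185,165)
for n,P in(('g',G),('o',O)):
    X=cast(s,P,.056)[:,:2]; sh=(X[0]+X[1])/2; b=(X[2]+X[3])/2; d=sh-b; L=np.hypot(*d)
    print(n,X.tolist(),'sh',sh,'base',b,'L',L,'W',np.hypot(*(X[0]-X[1])),np.hypot(*(X[2]-X[3])),'axis',np.degrees(np.arctan2(d[1],d[0])))
# tray yaw: lane front edge, green/orange outer edges
g=cv2.cvtColor(s['frame'],cv2.COLOR_BGR2HSV)
for n,m in masks(s).items():
    c=max(cv2.findContours(m,0,1)[0],key=cv2.contourArea)
    pts=cast(s,c.reshape(-1,2),.006)[:,:2]; q=cv2.minAreaRect((pts*1000).astype(np.float32)); print(n,q)
# tray left (front) edge: Canny points in world
e=cv2.Canny(cv2.cvtColor(s['frame'],cv2.COLOR_BGR2GRAY),40,100)
l=cv2.HoughLinesP(e,1,np.pi/360,40,minLineLength=60,maxLineGap=6)
for x in l[:,0]:
    X=cast(s,[x[:2],x[2:]],.008)[:,:2]; d=X[1]-X[0]; print(x,X.round(3).tolist(),np.degrees(np.arctan2(d[1],d[0])).round(2))
```

```text
g [[0.4597915730466521, 0.13919849979293789], [0.5076161911202445, 0.14364386939324328], [0.5140712771663036, 0.058770612526713444], [0.4665228308235829, 0.05505764888373945]] sh [0.4837 0.1414] base [0.4903 0.0569] L 0.0847638606521724 W 0.04803077560032005 0.04769319499279365 axis 94.46113333540399
o [[0.44611180339108214, -0.10924141792880235], [0.48998531698039977, -0.1264852829861727], [0.5191171768425497, -0.04450586541422763], [0.47443869451733733, -0.028376924567827533]] sh [ 0.468  -0.1179] base [ 0.4968 -0.0364] L 0.08634183139283688 W 0.04714059902874418 0.04750062647703694 axis -109.43516311552649
orange ((649.8734741210938, 40.613731384277344), (58.395870208740234, 58.544471740722656), 4.263460159301758)
green ((645.6683349609375, 117.70982360839844), (57.966182708740234, 58.110107421875), 4.406980037689209)
[206 351 368 351] [[0.432, -0.339], [0.708, -0.341]] -0.4
[174 173 190 273] [[0.404, -0.025], [0.415, -0.185]] -85.88
[156 318 357 318] [[0.354, -0.271], [0.681, -0.271]] -0.1
[331  18 331  83] [[0.608, 0.169], [0.613, 0.093]] -86.48
[176 170 193 277] [[0.407, -0.021
[... 309 characters left out ...]
4.47
[390 184 393 120] [[0.705, -0.042], [0.698, 0.047]] 94.46
[240 274 345 268] [[0.492, -0.187], [0.653, -0.177]] 3.54
[ 66 350 144 350] [[0.189, -0.342], [0.326, -0.338]] 1.38
[333 258 333 184] [[0.633, -0.159], [0.625, -0.042]] 94.21
[177 189 190 271] [[0.406, -0.049], [0.416, -0.182]] -85.96
[468 155 496   0] [[0.81, 0.0], [0.81, 0.193]] 90.01
[ 75 306 136 241] [[0.223, -0.249], [0.338, -0.13]] 45.81
[400 214 403 153] [[0.726, -0.088], [0.718, 0.003]] 95.15
[176 201 189 279] [[0.403, -0.067], [0.413, -0.196]] -85.72
[426 292 447 191] [[0.787, -0.223], [0.789, -0.052]] 89.38
[156  43 165 104] [[0.394, 0.142], [0.399, 0.068]] -85.95
[149   1 161  73] [[0.39, 0.189], [0.397, 0.106]] -84.63
```

>>> play_rows --motion '[[[0, -0.008, -0.022, -0.035, -0.0575], [0, -0.008, -0.022, -0.035, -0.0575], [0, -0.008, -0.022, -0.035, -0.0575], [0, -0.008, -0.022, -0.035, -0.0575], [0, -0.008, -0.022, -0.035, -0.0575], [0, -0.008, -0.021, -0.035, -0.0575], [0, 0, 0, -0.03, 0], [0, 0, 0, -0.03, 0], [0, 0, 0, -0.015, 0], [0, 0, 0, -0.008, 0], [0, 0, 0, 0, 0], [0, 0, 0, 0, 0]]]'

```text
time: 3.02
position: [0.471, -0.1122, 0.0199]
tcp_rot: [-1.023, 1.462, -1.463]
wrist_force: [0.5, -0.3, 0.1]
finger_gap: 0.0883
```

Run:
```python
from h import *
s=shot('wrist'); cv2.imwrite('pics/w2.png',cv2.resize(s['frame'],(640,480)))
o=r.get_obs();print(o['position'],cv2.Rodrigues(o['tcp_rot'])[0][:,2],o['wrist_force'])
```

```text
[ 0.47140704 -0.11207888  0.02043666] [ 0.93929181 -0.343116    0.00151686] [0.79776442 0.04338384 1.52223431]
```

View pics/w2.png

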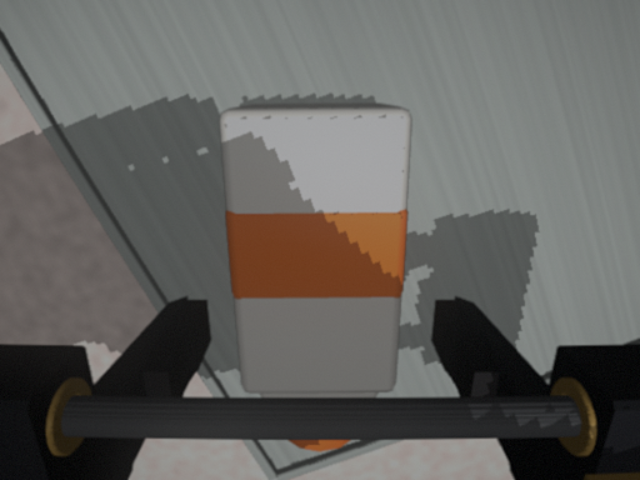

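The jaws straddle the orange bottle squarely: its top face spans columns 225 to 410 and is centred near 318. I'll close lightly first.

>>> play_rows --motion '[[[90, 0, 0, -0.003, 0], [104, 0, 0, 0, 0], [104, 0, 0, 0, 0], [104, 0, 0, 0, 0], [104, 0, 0, 0, 0]]]'

```text
time: 3.48
position: [0.4711, -0.1117, 0.0169]
tcp_rot: [-1.023, 1.461, -1.462]
wrist_force: [-0.2, -0.0, 0.2]
finger_gap: 0.0567
```

>>> play_rows --motion '[[[112, 0, 0, 0, 0], [112, 0, 0, 0, 0], [112, 0, 0, 0, 0]]]'

```text
time: 3.73
position: [0.4707, -0.1117, 0.0167]
tcp_rot: [-1.024, 1.461, -1.461]
wrist_force: [-1.8, 0.4, 3.4]
finger_gap: 0.0498
```

>>> play_rows --motion '[[[112, 0.0015, 0.0043, 0.01, 0], [112, 0.0015, 0.0043, 0.01, 0], [112, 0.0023, 0.0065, 0.008, 0], [112, 0.0023, 0.0065, 0.008, 0], [112, 0, 0, 0, 0], [112, 0, 0, 0, 0]]]'

```text
time: 4.23
position: [0.479, -0.0895, 0.0529]
tcp_rot: [-1.023, 1.46, -1.461]
wrist_force: [-0.2, -0.3, -1.6]
finger_gap: 0.0494
```

Run:
```python
from h import *
s=shot('wrist'); b=shot('side')['frame'][150:250,200:310]
cv2.imwrite('pics/w3.png',np.hstack([cv2.resize(s['frame'],(450,338)),cv2.resize(b,(350,338))]))
o=r.get_obs();print(o['position'],o['wrist_force'],o['torque'])
```

```text
[ 0.47812036 -0.09034561  0.05228285] [ 0.64658602  0.00730627 -1.65724632] [-0.1147872   0.02839555  0.03564933]
```

View pics/w3.png

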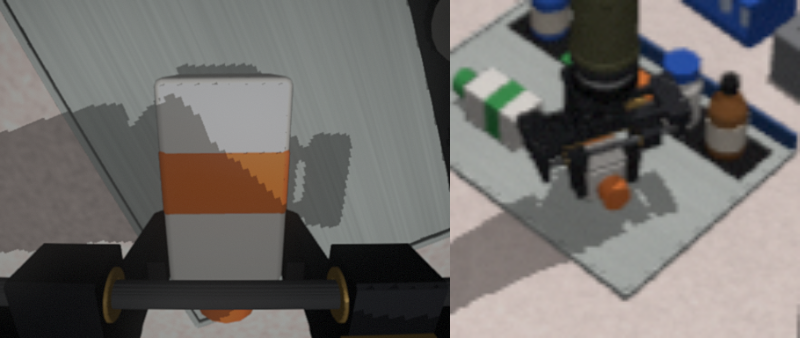

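```bash
cat > tilt.py <<'E'
from h import *
# profile of the held bottle along the axis through the tool (tool x), in the tool's mid plane
def tilt(show=True):
    s=shot('wrist'); o=r.get_obs(); T=cv2.Rodrigues(o['tcp_rot'])[0]
    v,u=np.mgrid[60:330:3,226:286:4]; uv=np.c_[u.ravel(),v.ravel()].astype(float)
    d=s['range_z'][v.ravel(),u.ravel()]; p=cv2.undistortPoints(uv.reshape(-1,1,2),s['K'],s['dist']).reshape(-1,2)
    X=(np.c_[p*d[:,None],d]-s['t'])@s['R']; L=(X-o['position'])@T   # tool frame
    k=(d>0)&(X[:,2]>.012)&(np.abs(L[:,2])<.02)&(np.hypot(L[:,0],L[:,1])<.14)
    L=L[k];Z=X[k,2]; a=-L[:,0]
    print('pos',o['position'].round(4),'gap',round(o['finger_gap'],4),'F',o['wrist_force'].round(1),'t',round(o['time'],2))
    for lo in np.arange(-.04,.12,.01):
        m=(a>=lo)&(a<lo+.01)
        if m.sum()>2: print(f'{lo*1000+5:.0f}:{np.median(Z[m])*1000:.0f}',end=' ')
    print()
if __name__=='__main__': tilt()
E
python3 tilt.py
```

```text
pos [ 0.478  -0.0905  0.0522] gap 0.0501 F [ 0.2  0.5 -1.1] t 4.38
-5:91 5:91 15:91 25:92 35:92 45:92 55:91 65:91 75:91 85:88
```

>>> play_rows --motion '[[[110, 0, 0, 0, 0], [110, 0, 0, 0, 0], [110, 0, 0, 0, 0]]]'

```text
time: 4.63
position: [0.4782, -0.0903, 0.0524]
tcp_rot: [-1.024, 1.462, -1.462]
wrist_force: [-0.3, -0.1, -0.3]
finger_gap: 0.0502
```

```bash
python3 tilt.py
```

```text
pos [ 0.4782 -0.0902  0.0524] gap 0.0501 F [-0.3  0.3 -0.4] t 4.68
-15:80 -5:83 5:85 15:83 25:80 35:74 45:70 55:65 65:61 75:56 85:52
```

>>> play_rows --motion '[[[110, 0.003, 0.009, 0.005, 0], [110, 0.003, 0.009, 0.005, 0], [110, 0.003, 0.009, 0.005, 0], [110, 0, 0, 0, 0]]]'

```text
time: 5.02
position: [0.4898, -0.0594, 0.0689]
tcp_rot: [-1.02, 1.457, -1.457]
wrist_force: [0.3, 0.2, 0.3]
finger_gap: 0.0506
```

```bash
python3 tilt.py
```

```text
pos [ 0.489  -0.0608  0.0685] gap 0.0501 F [ 0.4 -0.6 -0. ] t 5.07
-35:55 -25:56 -15:56 -5:56 5:56 15:56 25:56 35:45
```

>>> play_rows --motion '[[[60, 0, 0, 0.0, 0], [0, 0, 0, 0.02, 0], [0, -0.002, -0.006, 0.03, 0], [0, -0.003, -0.008, 0.03, 0], [0, -0.003, -0.008, 0.03, 0], [0, -0.003, -0.008, 0.02, 0], [0, -0.003, -0.008, 0.0, 0], [0, 0, 0, 0, 0]]]'

```text
time: 5.73
position: [0.4727, -0.1037, 0.198]
tcp_rot: [-1.022, 1.463, -1.466]
wrist_force: [-0.3, -0.5, -0.4]
finger_gap: 0.0883
```

```bash
cat > cap.py <<'E'
import sys
from m import *
np.set_printoptions(precision=4,suppress=True)
s=shot('wrist'); o=r.get_obs(); j=cv2.Rodrigues(o['tcp_rot'])[0][:,2]
print('pos',o['position'],'jaw deg',np.degrees(np.arctan2(j[1],j[0])),'t',o['time'])
for n,A,c,q in blobs(s,60):
    if n!=sys.argv[1]: continue
    P=cast(s,cv2.boxPoints(q),float(sys.argv[2]))[:,:2]
    print(n,A,np.round(c,1),'box',P.tolist(),'ctr .056',cast(s,[c],.056)[0][:2],'.044',cast(s,[c],.044)[0][:2])
cv2.imwrite(f'pics/{sys.argv[3]}.png',cv2.resize(s['frame'],(640,480)))
E
python3 cap.py orange .056 w4
```

```text
pos [ 0.4726 -0.1025  0.1972] jaw deg -20.152118529697603 t 5.7833
orange 552.0 [256.2 199.1] box [[0.45248590980477615, -0.11233568818473809], [0.4803938607995518, -0.12002671431972495], [0.47512583751556936, -0.1395886488465224], [0.4465957518200778, -0.13177882077867265]] ctr .056 [ 0.4642 -0.1257] .044 [ 0.4626 -0.1299]
orange 1519.5 [256.5 127.9] box [[0.46910519346571417, -0.04636952193367834], [0.5131149570806863, -0.06257350743383552], [0.5055053870914303, -0.08504094003714509], [0.46035923015181096, -0.06840976561299475]] ctr .056 [ 0.4867 -0.0653] .044 [ 0.4861 -0.067 ]
```

View pics/w4.png

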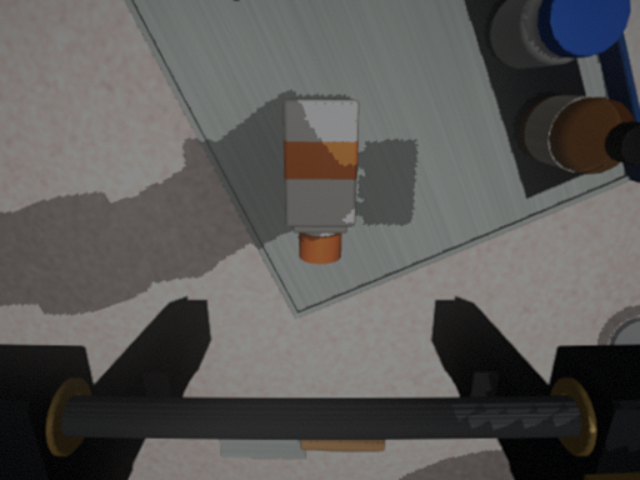

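>>> play_rows --motion '[[[110, -0.005, -0.015, -0.035, 0], [110, -0.005, -0.014, -0.035, 0], [110, 0, 0, -0.035, 0], [110, 0, 0, -0.03, 0], [110, 0, 0, -0.025, 0], [110, 0, 0, -0.012, 0], [110, 0, 0, -0.007, 0], [145, 0, 0, 0, 0], [155, 0, 0, 0, 0], [158, 0, 0, 0, 0], [158, 0, 0, 0, 0], [158, 0, 0, 0, 0], [158, 0, 0, 0, 0]]]'

```text
time: 6.87
position: [0.4638, -0.1301, 0.0192]
tcp_rot: [-1.022, 1.461, -1.462]
wrist_force: [-0.2, -0.6, -0.9]
finger_gap: 0.0338
```

```bash
python3 tilt.py
```

```text
pos [ 0.4638 -0.1301  0.0191] gap 0.0337 F [ 0.3  0.1 -1.1] t 6.92
-15:47 -5:46 5:46 15:50 25:56 35:56 45:56 55:56 65:56 75:56 85:56
```

>>> play_rows --motion '[[[158, 0.0005, 0.0015, 0.009, 0], [158, 0.001, 0.003, 0.009, 0], [158, 0.0015, 0.004, 0.009, 0], [158, 0.002, 0.005, 0.008, 0], [158, 0, 0, 0, 0], [158, 0, 0, 0, 0]]]'

```text
time: 7.42
position: [0.4692, -0.1163, 0.0543]
tcp_rot: [-1.022, 1.46, -1.462]
wrist_force: [0.6, -0.3, -0.3]
finger_gap: 0.0339
```

```bash
python3 tilt.py
```

```text
pos [ 0.4689 -0.1166  0.0538] gap 0.0337 F [-0.3  0.7 -0.1] t 7.47
-5:82 5:80 15:75 25:81 35:80 45:76 55:73 65:69 75:66 85:62 95:60
```

>>> play_rows --motion '[[[158, 0.002, 0.0055, 0.008, 0], [158, 0.002, 0.006, 0.007, 0], [158, 0.0025, 0.0065, 0.007, 0], [158, 0.0025, 0.0065, 0.006, 0], [158, 0, 0, 0, 0]]]'

```text
time: 7.88
position: [0.4793, -0.0897, 0.0829]
tcp_rot: [-1.021, 1.458, -1.459]
wrist_force: [0.9, 0.0, -2.2]
finger_gap: 0.0338
```

```bash
python3 tilt.py
```

```text
pos [ 0.4785 -0.0908  0.0823] gap 0.0336 F [-0.7 -0.6 -2.5] t 7.93
-5:110 5:109 15:102 25:102 35:101 45:95 55:88 65:82 75:77 85:70 95:65
```

>>> play_rows --motion '[[[157, 0.001, 0.003, 0.001, 0], [157, 0.001, 0.003, 0.001, 0], [157, 0.001, 0.003, 0.0, 0], [158, 0, 0, 0, 0]]]'

```text
time: 8.27
position: [0.4794, -0.0858, 0.0841]
tcp_rot: [-1.027, 1.462, -1.467]
wrist_force: [-2.2, -6.5, 8.2]
finger_gap: 0.0335
```

```bash
python3 tilt.py
```

```text
pos [ 0.4794 -0.0859  0.0841] gap 0.0338 F [-2.9 -6.6  8.1] t 8.32
-15:93 -5:106 5:110 15:102 25:100 35:97 45:89 55:80 65:71 75:63 85:54 95:48
```

>>> play_rows --motion '[[[158, 0.0027, 0.0074, 0.0058, 0], [158, 0.0027, 0.0074, 0.0046, 0], [158, 0.0027, 0.0074, 0.0034, 0], [158, 0.0027, 0.0074, 0.002, 0], [158, 0, 0, 0, 0]]]'

```text
time: 8.73
position: [0.4928, -0.0502, 0.0999]
tcp_rot: [-1.022, 1.458, -1.457]
wrist_force: [0.6, 0.9, -1.5]
finger_gap: 0.0334
```

```bash
python3 tilt.py
```

```text
pos [ 0.492  -0.0516  0.0995] gap 0.0339 F [-0.   0.4 -1.7] t 8.78
-5:120 5:127 15:118 25:116 35:114 45:106 55:97 65:88 75:80 85:71 95:64
```

>>> play_rows --motion '[[[157, 0, 0, 0, 0], [157, 0, 0, 0, 0], [157, 0, 0, 0, 0], [158, 0, 0, 0, 0]]]'

```text
time: 9.12
position: [0.491, -0.0539, 0.0993]
tcp_rot: [-1.024, 1.462, -1.462]
wrist_force: [0.1, 0.4, 0.9]
finger_gap: 0.0337
```

```bash
python3 tilt.py
```

```text
pos [ 0.491  -0.0539  0.0993] gap 0.0339 F [-0.6 -0.1  0.5] t 9.17
-15:115 -5:121 5:126 15:115 25:108 35:102 45:88 55:72 65:56 75:41
```

>>> play_rows --motion '[[[158, 0.0027, 0.0074, 0.003, 0], [158, 0.0027, 0.0074, 0.003, 0], [158, 0.0027, 0.0074, 0.002, 0], [157, 0.0017, 0.0047, 0.0, 0], [157, 0, 0, 0, 0], [157, 0, 0, 0, 0], [158, 0, 0, 0, 0]]]'

```text
time: 9.75
position: [0.5008, -0.0269, 0.1073]
tcp_rot: [-1.024, 1.461, -1.462]
wrist_force: [-1.0, 0.2, -1.5]
finger_gap: 0.0334
```

```bash
python3 tilt.py
```

```text
pos [ 0.5008 -0.027   0.1073] gap 0.0334 F [ 0.3 -0.4 -1.1] t 9.8
-15:128 -5:127 5:127 15:114 25:86 85:44
```

>>> play_rows --motion '[[[157, 0, 0, -0.002, 0], [157, 0, 0, 0, 0], [156, 0, 0, -0.001, 0], [156, 0, 0, 0, 0], [155, 0, 0, 0, 0], [152, 0, 0, 0, 0], [145, 0, 0, 0, 0], [145, 0, 0, 0, 0]]]'

```text
time: 10.47
position: [0.5011, -0.0265, 0.1044]
tcp_rot: [-1.023, 1.461, -1.461]
wrist_force: [-0.3, 0.5, -0.1]
finger_gap: 0.038
```

```bash
python3 tilt.py
python3 - <<'E'
from m import *
np.set_printoptions(precision=4,suppress=True)
a=shot('top');b=shot('wrist')
for s in(a,b):
    for n,A,c,q in blobs(s,10): print(n,A,np.round(c,1),np.round(q[1],1),cast(s,[c],.126)[0][:2])
    print()
cv2.imwrite('pics/w5.png',np.hstack([cv2.resize(b['frame'],(400,300)),cv2.resize(a['frame'][110:240,130:290],(400,300))]))
E
```

```text
pos [ 0.5011 -0.0265  0.1044] gap 0.0379 F [-0.2  0.2 -0.1] t 10.52
-15:126 -5:126 5:121 15:82 25:182 85:42 
orange 23.0 [198.7 141.8] [4. 8.] [0.6348 0.0432]
orange 76.5 [253.2 142.4] [10.6 14.2] [ 0.6358 -0.1113]
green 145.5 [180.8 145.1] [10. 19.] [0.6244 0.0934]

orange 3415.0 [256.  289.7] [58. 72.] [ 0.4991 -0.03  ]
orange 6547.0 [428.8  36.5] [89.5 90.7] [0.5894 0.045 ]
green 3860.5 [148.8  25.5] [51.7 91.7] [0.5008 0.0804]
```

View pics/w5.png

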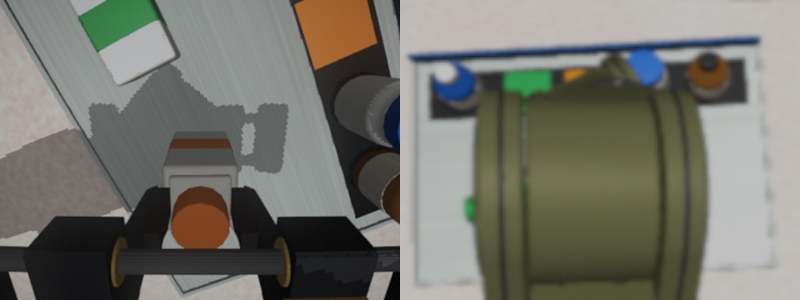

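>>> play_rows --motion '[[[60, 0, 0, 0, 0], [0, -0.002, -0.006, 0, 0], [0, 0, 0, 0, 0], [0, 0, 0, -0.012, 0], [0, 0, 0, -0.012, 0], [0, 0, 0, -0.01, 0], [0, 0, 0, 0, 0], [60, 0, 0, 0, 0], [90, 0, 0, 0, 0], [105, 0, 0, 0, 0], [112, 0, 0, 0, 0], [125, 0, 0, 0, 0], [125, 0, 0, 0, 0], [125, 0, 0, 0, 0]]]'

```text
time: 11.78
position: [0.4992, -0.0326, 0.0707]
tcp_rot: [-1.023, 1.461, -1.462]
wrist_force: [-0.9, -0.5, 2.0]
finger_gap: 0.0496
```

```bash
python3 tilt.py
python3 - <<'E'
from h import *
o=r.get_obs(); j=cv2.Rodrigues(o['tcp_rot'])[0][:,2]; print(np.degrees(np.arctan2(j[1],j[0])))
E
```

```text
pos [ 0.4992 -0.0326  0.0707] gap 0.0498 F [-0.8 -0.8  3.2] t 11.83
5:126 15:113 25:76 
-19.995600345465277
```

>>> play_rows --motion '[[[125, 0, 0, 0.008, 0], [125, 0, 0, 0.012, 0], [125, 0, 0, 0.012, 0], [125, 0, 0, 0.012, 0], [125, 0.0186, 0.0085, 0, 0.0528], [125, 0.0186, 0.0085, 0, 0.0528], [125, 0.0186, 0.0085, 0, 0.0528], [125, 0.0186, 0.0085, 0, 0.0528], [125, 0.0186, 0.0085, 0, 0.0528], [125, 0.0186, 0.0085, 0, 0.0528], [125, 0.0186, 0.0085, 0, 0.0528], [125, 0.0186, 0.0085, 0, 0.0528], [125, 0, 0, 0, 0], [125, 0, 0, 0, 0]]]'

```text
time: 13.0
position: [0.6478, 0.0359, 0.1142]
tcp_rot: [-1.243, 1.156, -1.154]
wrist_force: [-0.6, 0.7, -2.4]
finger_gap: 0.0496
```

```bash
cat > place.py <<'E'
import sys
from m import *
np.set_printoptions(precision=4,suppress=True)
s=shot('wrist');o=r.get_obs(); T=cv2.Rodrigues(o['tcp_rot'])[0]; j=T[:,2]
print('pos',o['position'],'yaw',np.degrees(np.arctan2(j[1],j[0])),'t',o['time'],'F',o['wrist_force'],o['finger_gap'])
# cap top: coloured pixels of the cap with depth at the cap's top height
m=masks(s)[sys.argv[1]]; v,u=np.nonzero(m); d=s['range_z'][v,u]
p=cv2.undistortPoints(np.c_[u,v].astype(float).reshape(-1,1,2),s['K'],s['dist']).reshape(-1,2)
X=(np.c_[p*d[:,None],d]-s['t'])@s['R']
k=(np.hypot(*(X[:,:2]-o['position'][:2]).T)<.05)&(X[:,2]>o['position'][2]+.02); X=X[k]
zt=np.percentile(X[:,2],90); Y=X[X[:,2]>zt-.003]
print('cap top z',zt,'n',len(Y)); L=(Y-o['position'])@T
print('tool x range',L[:,0].min(),L[:,0].max(),'tool z range',L[:,2].min(),L[:,2].max())
(c,w,a)=cv2.minAreaRect((Y[:,:2]*1000).astype(np.float32)); print('rect',c,w,a)
print('circle',cv2.minEnclosingCircle((Y[:,:2]*1000).astype(np.float32)))
cv2.imwrite(f'pics/{sys.argv[2]}.png',cv2.resize(s['frame'],(640,480)))
E
python3 place.py orange p1
```

```text
pos [0.6469 0.035  0.114 ] yaw 4.168958070609793 t 13.05 F [-1.5739 -0.5763 -1.0779] 0.04999895125939618
cap top z 0.1697510756813132 n 2654
tool x range -0.024312343447585653 0.01585465438787283 tool z range -0.013523905893139686 0.03209441856152301
rect (657.1586303710938, 38.84250259399414) (50.073509216308594, 33.80848693847656) 14.977221488952637
circle ((656.3162841796875, 43.62418746948242), 27.413705825805664)
```

View pics/p1.png

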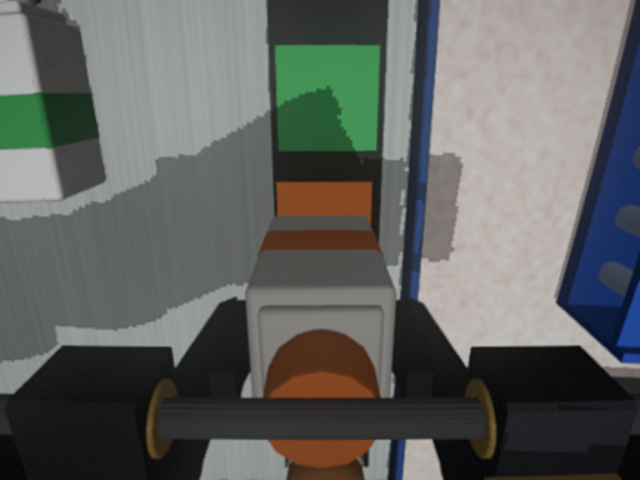

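```bash
cat > face.py <<'E'
from h import *
s=shot('wrist');o=r.get_obs(); T=cv2.Rodrigues(o['tcp_rot'])[0]; j=T[:,2]; np.set_printoptions(precision=4,suppress=True)
print('pos',o['position'],'yaw',np.degrees(np.arctan2(j[1],j[0])),'t',o['time'],'F',o['wrist_force'],'gap',o['finger_gap'])
v,u=np.mgrid[100:330:1,236:276:2]; v=v.ravel();u=u.ravel(); d=s['range_z'][v,u]
p=cv2.undistortPoints(np.c_[u,v].astype(float).reshape(-1,1,2),s['K'],s['dist']).reshape(-1,2)
X=(np.c_[p*d[:,None],d]-s['t'])@s['R']; a=-((X-o['position'])@T)[:,0]
for lo in np.arange(.005,.19,.01):
    k=(X[:,2]>=lo)&(X[:,2]<lo+.01)&(a<.05)
    if k.sum()>4: print(f'z{lo*1000:.0f}: a {np.median(a[k])*1000:.1f} [{a[k].min()*1000:.0f},{a[k].max()*1000:.0f}] n{k.sum()}')
E
python3 face.py
```

```text
pos [0.6465 0.0345 0.1141] yaw 4.159293392945969 t 13.1 F [ 0.7698 -0.0703 -2.2968] gap 0.049775554478197
z5: a 31.4 [13,50] n955
z45: a 25.8 [25,26] n19
z55: a 25.7 [25,26] n97
z65: a 25.7 [25,26] n101
z75: a 26.0 [25,26] n96
z85: a 26.0 [25,27] n126
z95: a 25.9 [25,27] n148
z105: a 25.7 [25,26] n157
z115: a 25.7 [25,26] n172
z125: a 25.7 [24,26] n212
z135: a 20.3 [12,26] n714
z145: a 16.8 [14,18] n195
z155: a 16.9 [15,18] n318
z165: a 14.9 [9,19] n530
z185: a 26.9 [26,28] n238
```

Run:
```python
from m import *
s=shot('wrist');o=r.get_obs(); print(o['position'])
h=cv2.cvtColor(s['frame'],cv2.COLOR_BGR2HSV)
m=cv2.inRange(h,(45,90,25),(80,255,255))
for c in cv2.findContours(m,0,1)[0]:
    if cv2.contourArea(c)>2000:
        print(cv2.minAreaRect((cast(s,c.reshape(-1,2),.006)[:,:2]*1000).astype(np.float32)))
m=cv2.inRange(h,(4,120,40),(22,255,255)); m[175:]=0
for c in cv2.findContours(m,0,1)[0]:
    if cv2.contourArea(c)>300: 
        b=c.reshape(-1,2);x,y,w,hh=cv2.boundingRect(c); print(x,y,w,hh,cast(s,[(x,y),(x+w,y)],.006))
```

```text
[0.6465461  0.03441699 0.11415203]
((477.58953857421875, 94.77053833007812), (63.56871032714844, 31.110679626464844), 5.480856895446777)
((644.9600219726562, 117.1530990600586), (59.06364440917969, 59.017520904541016), 4.242365837097168)
222 143 79 32 [[0.61724022 0.06748386 0.006     ]
 [0.67701545 0.07188212 0.006     ]]
```

>>> play_rows --motion '[[[125, 0.0018, 0.0033, 0, 0], [125, 0.0017, 0.0032, 0, 0], [125, 0, 0, 0, 0], [125, 0, 0, -0.01, 0], [125, 0, 0, -0.01, 0], [125, 0, 0, -0.01, 0], [125, 0, 0, -0.007, 0], [125, 0, 0, -0.003, 0], [125, 0, 0, -0.001, 0], [125, 0, 0, 0, 0], [125, 0, 0, 0, 0]]]'

```text
time: 14.07
position: [0.6517, 0.0421, 0.0736]
tcp_rot: [-1.242, 1.155, -1.155]
wrist_force: [0.6, -0.2, -1.9]
finger_gap: 0.0499
```

```bash
python3 face.py
```

```text
pos [0.6518 0.0421 0.0738] yaw 4.2033909704694095 t 14.1167 F [ 0.4041  0.4243 -1.4666] gap 0.049728818187296825
z5: a 36.5 [24,50] n804
z15: a 25.3 [25,26] n95
z25: a 25.2 [25,26] n96
z35: a 25.5 [25,26] n103
z45: a 25.5 [25,26] n125
z55: a 25.4 [25,26] n149
z65: a 25.2 [25,26] n159
z75: a 25.3 [25,26] n173
z85: a 25.2 [23,26] n224
z95: a 19.7 [11,26] n698
z105: a 16.4 [15,17] n207
z115: a 16.5 [15,18] n322
z125: a 14.2 [9,18] n512
z145: a 26.4 [25,28] n238
```

>>> play_rows --motion '[[[125, -0.0015, -0.001, 0, 0], [125, 0, 0, 0, 0], [125, 0, 0, -0.0015, 0], [125, 0, 0, -0.001, 0], [125, 0, 0, -0.0005, 0], [125, 0, 0, 0, 0]]]'

```text
time: 14.62
position: [0.65, 0.0409, 0.0708]
tcp_rot: [-1.243, 1.155, -1.155]
wrist_force: [-0.9, -0.9, 2.8]
finger_gap: 0.0499
```

```bash
python3 face.py | head -3
```

```text
pos [0.65   0.0409 0.0708] yaw 4.203090297029976 t 14.6667 F [-1.7331 -0.8639  3.3131] gap 0.049672190030658196
z5: a 36.6 [25,50] n825
z15: a 25.2 [25,26] n95
```

>>> play_rows --motion '[[[114, 0, 0, 0, 0], [110, 0, 0, 0, 0], [106, 0, 0, 0, 0], [80, 0, 0, 0, 0], [0, 0, 0, 0, 0], [0, 0, 0, 0, 0], [0, 0, 0, 0, 0], [0, 0, 0, 0.02, 0], [0, 0, 0, 0.035, 0], [0, 0, 0, 0.035, 0], [0, 0, 0, 0.035, 0], [0, -0.0275, 0.018, 0, 0], [0, -0.0275, 0.018, 0, 0], [0, -0.0275, 0.018, 0, 0], [0, -0.0275, 0.018, 0, 0], [0, -0.0275, 0.018, 0, 0], [0, -0.0275, 0.018, 0, 0], [0, 0, 0, 0, 0.005], [0, 0, 0, 0, 0]]]'

```text
time: 16.25
position: [0.4838, 0.1503, 0.1958]
tcp_rot: [-1.247, 1.148, -1.148]
wrist_force: [0.7, -0.0, 0.4]
finger_gap: 0.0884
```

```bash
python3 cap.py green .056 w6
python3 - <<'E'
from m import *
s=shot('top');cv2.imwrite('pics/t2.png',cv2.resize(s['frame'][115:245,130:290],(400,325),interpolation=2))
E
python3 -c "
import cv2,numpy as np
a=cv2.resize(cv2.imread('pics/w6.png'),(400,325));b=cv2.imread('pics/t2.png');cv2.imwrite('pics/v6.png',np.hstack([a,b]))"
```

```text
pos [0.4852 0.1491 0.1957] jaw deg 4.545872174606229 t 16.3
green 1067.0 [254.7 229.6] box [[0.46143374034799556, 0.10646337526964592], [0.5083197679552631, 0.11137845114215889], [0.5111879495312348, 0.08846798015236387], [0.4631439939847768, 0.08340749713306375]] ctr .056 [0.4861 0.0978] .044 [0.4865 0.092 ]
green 2676.0 [404.5 203. ] box [[0.5884134321050306, 0.1566237689015397], [0.6426500675950044, 0.16119890022400019], [0.6555867513207804, 0.11183916988212655], [0.598281342625464, 0.10739667307418882]] ctr .056 [0.6203 0.1353] .044 [0.6264 0.1311]
green 427.5 [252.8 154. ] box [[0.4661246664725353, 0.17774392057645955], [0.4907861347164329, 0.17978935867290147], [0.49259973073749064, 0.1604972529234443], [0.4674173984347363, 0.15840909078675688]] ctr .056 [0.4786 0.1691] .044 [0.4787 0.1664]
```

View pics/v6.png

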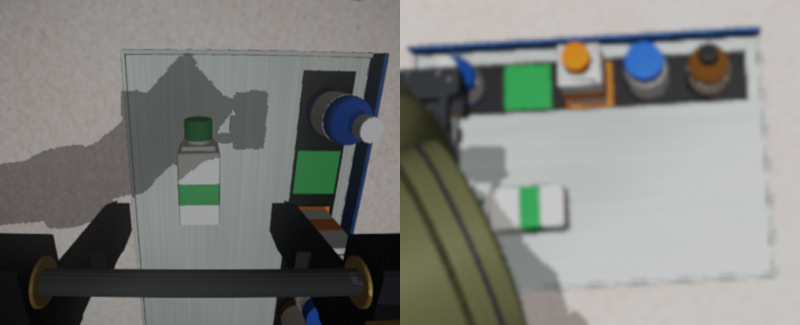

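>>> play_rows --motion '[[[110, -0.0025, 0.0095, -0.035, 0], [110, -0.002, 0.009, -0.035, 0], [110, 0, 0, -0.035, 0], [110, 0, 0, -0.03, 0], [110, 0, 0, -0.023, 0], [110, 0, 0, -0.012, 0], [110, 0, 0, -0.007, 0], [145, 0, 0, 0, 0], [155, 0, 0, 0, 0], [158, 0, 0, 0, 0], [158, 0, 0, 0, 0], [158, 0, 0, 0, 0], [158, 0, 0, 0, 0]]]'

```text
time: 17.43
position: [0.4811, 0.1674, 0.0191]
tcp_rot: [-1.244, 1.151, -1.152]
wrist_force: [1.0, -0.2, 1.4]
finger_gap: 0.0337
```

```bash
python3 tilt.py; python3 face.py
```

```text
pos [0.4811 0.1674 0.019 ] gap 0.0337 F [ 0.8 -0.6  1.7] t 17.48
-15:43 -5:46 5:41 15:42 25:97 
pos [0.4811 0.1674 0.019 ] yaw 4.473886230382007 t 17.5333 F [ 1.0087 -0.4561  1.9625] gap 0.033476194590329064
z5: a 27.8 [3,50] n1539
z15: a 9.4 [9,10] n162
z25: a 9.5 [8,10] n216
z35: a 9.2 [-17,11] n364
z45: a -0.2 [-14,10] n856
z85: a 25.8 [25,26] n27
z95: a 26.5 [25,28] n213
```

>>> play_rows --motion '[[[158, 0, -0.0015, 0.009, 0], [158, 0, -0.003, 0.009, 0], [158, 0, -0.0045, 0.009, 0], [158, 0.001, -0.0055, 0.009, 0], [158, 0.0005, -0.006, 0.008, 0], [158, 0.0005, -0.006, 0.007, 0], [158, 0, 0, 0, 0], [157, 0, 0, 0, 0], [157, 0, 0, 0, 0], [157, 0, 0, 0, 0], [158, 0, 0, 0, 0]]]'

```text
time: 18.45
position: [0.4822, 0.1412, 0.069]
tcp_rot: [-1.246, 1.151, -1.151]
wrist_force: [0.6, -1.2, -1.3]
finger_gap: 0.0336
```

```bash
python3 tilt.py; python3 face.py
```

```text
pos [0.4822 0.1412 0.069 ] gap 0.0335 F [ 1.  -0.4 -1. ] t 18.5
-25:85 -15:89 -5:94 5:91 15:78 25:147 
pos [0.4822 0.1411 0.0691] yaw 4.5244114825742905 t 18.55 F [ 0.4111 -1.0436 -0.9099] gap 0.033614439434815735
z5: a 18.5 [-18,50] n1685
z65: a 15.1 [13,16] n133
z75: a 11.1 [-22,16] n469
z85: a 4.0 [-22,10] n798
z95: a 1.0 [-8,4] n350
z135: a 25.8 [25,26] n28
z145: a 26.6 [25,28] n211
```

>>> play_rows --motion '[[[158, 0.0005, -0.0057, 0.006, 0], [158, 0.0005, -0.0057, 0.005, 0], [158, 0.0005, -0.0057, 0.005, 0], [158, 0.0005, -0.0057, 0.004, 0], [157, 0, 0, 0, 0], [157, 0, 0, 0, 0], [157, 0, 0, 0, 0], [158, 0.0005, -0.0067, 0.004, 0], [158, 0.0005, -0.0067, 0.004, 0], [158, 0.0005, -0.0067, 0.003, 0], [158, 0.0005, -0.0067, 0.003, 0], [157, 0, 0, 0, 0], [157, 0, 0, 0, 0], [157, 0, 0, 0, 0], [158, 0, 0, 0, 0]]]'

```text
time: 19.8
position: [0.4864, 0.0917, 0.1034]
tcp_rot: [-1.245, 1.151, -1.151]
wrist_force: [0.2, 0.0, 1.1]
finger_gap: 0.0336
```

```bash
python3 tilt.py; python3 face.py
```

```text
pos [0.4864 0.0918 0.1034] gap 0.0337 F [-0.9  0.   1.1] t 19.85
-35:105 -25:108 -5:127 5:120 15:116 25:181 
pos [0.4864 0.0918 0.1034] yaw 4.530430199515231 t 19.9 F [ 0.2652 -0.3798  0.3752] gap 0.03340057786028511
z5: a 13.6 [-118,50] n1689
z75: a 7.6 [6,9] n159
z85: a 7.5 [5,8] n71
z95: a -30.9 [-35,-29] n78
z105: a 14.3 [-34,19] n244
z115: a 7.3 [-3,18] n904
z125: a -4.7 [-11,2] n433
z175: a 26.5 [25,28] n239
```

>>> play_rows --motion '[[[158, 0.0006, -0.008, 0.003, 0], [158, 0.0006, -0.008, 0.003, 0], [158, 0.0006, -0.008, 0.003, 0], [157, 0.0004, -0.006, 0.001, 0], [157, 0, 0, 0, 0], [157, 0, 0, 0, 0], [157, 0, 0, 0, 0], [158, 0, 0, 0, 0]]]'

```text
time: 20.57
position: [0.4885, 0.062, 0.1133]
tcp_rot: [-1.245, 1.151, -1.15]
wrist_force: [0.4, -0.7, -1.8]
finger_gap: 0.0336
```

```bash
python3 tilt.py; python3 face.py
```

```text
pos [0.4885 0.0619 0.1133] gap 0.034 F [-0.6 -0.2 -1.7] t 20.62
-15:127 -5:129 5:130 15:120 25:106 35:75 45:35 
pos [0.4885 0.0618 0.1133] yaw 4.543646246908648 t 20.6667 F [-0.7123  0.1532 -0.7584] gap 0.03392327224346922
z5: a -112.6 [-126,50] n407
z15: a 46.2 [45,47] n61
z25: a 44.4 [43,46] n118
z35: a 42.5 [41,44] n113
z45: a 40.6 [39,42] n128
z55: a 38.4 [37,40] n148
z65: a 35.9 [34,38] n168
z75: a 33.9 [33,35] n175
z85: a 31.7 [30,33] n188
z95: a 27.6 [14,31] n408
z105: a 18.8 [13,24] n417
z115: a 16.0 [-18,18] n272
z125: a 3.0 [-18,16] n1202
z185: a 26.5 [25,28] n239
```

>>> play_rows --motion '[[[157, 0, 0.007, 0, 0], [157, 0, 0.007, -0.001, 0], [157, 0, 0.006, -0.001, 0], [157, 0, 0, -0.001, 0], [157, 0, 0, 0, 0], [157, 0, 0, 0, 0]]]'

```text
time: 21.17
position: [0.4885, 0.0814, 0.1103]
tcp_rot: [-1.246, 1.151, -1.151]
wrist_force: [0.2, 0.6, -1.6]
finger_gap: 0.0338
```

```bash
python3 face.py
```

```text
pos [0.4885 0.0812 0.1102] yaw 4.491029431317565 t 21.2167 F [-0.3705 -0.1096 -1.1467] gap 0.03357180250317241
z5: a 29.9 [-123,50] n940
z15: a 22.3 [22,23] n71
z25: a 22.6 [22,23] n61
z35: a 23.0 [23,23] n77
z45: a 23.2 [23,24] n80
z55: a 23.2 [23,24] n101
z65: a 23.3 [23,24] n103
z75: a 23.5 [23,24] n109
z85: a 22.1 [18,24] n322
z95: a 16.2 [10,20] n309
z105: a 15.0 [13,16] n154
z115: a 15.1 [-9,17] n240
z125: a 0.3 [-17,16] n1171
z185: a 26.7 [26,28] n237
```

>>> play_rows --motion '[[[157, 0, 0, -0.001, 0], [156, 0, 0, -0.001, 0], [156, 0, 0, 0, 0], [155, 0, 0, 0, 0], [152, 0, 0, 0, 0], [130, 0, 0, 0, 0], [60, 0, 0, 0, 0], [0, 0, 0, 0, 0], [0, 0, 0, 0, 0]]]'

```text
time: 21.97
position: [0.4886, 0.0814, 0.1084]
tcp_rot: [-1.245, 1.151, -1.151]
wrist_force: [-0.6, -0.6, -0.0]
finger_gap: 0.0597
```

```bash
python3 face.py
```

```text
pos [0.4886 0.0814 0.1084] yaw 4.495441240168386 t 22.0167 F [-0.0184  0.6834  0.9485] gap 0.06431044610400503
z5: a 32.3 [-122,50] n819
z15: a 21.7 [21,22] n69
z25: a 21.7 [21,22] n77
z35: a 22.0 [22,23] n82
z45: a 21.9 [22,23] n95
z55: a 21.8 [21,22] n107
z65: a 21.7 [21,22] n113
z75: a 21.6 [21,22] n126
z85: a 20.0 [15,22] n334
z95: a 13.8 [8,18] n317
z105: a 12.6 [10,14] n175
z115: a 12.1 [-20,14] n326
z125: a -2.0 [-20,14] n1078
z175: a 26.2 [25,27] n50
z185: a 26.6 [25,28] n189
```

>>> play_rows --motion '[[[0, 0, -0.0034, 0, 0], [0, 0, 0, 0, 0], [0, 0, 0, -0.013, 0], [0, 0, 0, -0.013, 0], [0, 0, 0, -0.011, 0], [0, 0, 0, 0, 0], [60, 0, 0, 0, 0], [90, 0, 0, 0, 0], [105, 0, 0, 0, 0], [112, 0, 0, 0, 0], [125, 0, 0, 0, 0], [125, 0, 0, 0, 0], [125, 0, 0, 0, 0]]]'

```text
time: 23.1
position: [0.4888, 0.0779, 0.0717]
tcp_rot: [-1.245, 1.151, -1.152]
wrist_force: [-0.6, 0.3, 3.0]
finger_gap: 0.0499
```

```bash
python3 face.py
```

```text
pos [0.4887 0.0779 0.0717] yaw 4.489144814148911 t 23.15 F [ 0.4345 -0.4384  3.387 ] gap 0.05008412791838277
z5: a 36.2 [25,50] n749
z15: a 25.1 [25,26] n97
z25: a 25.2 [25,26] n94
z35: a 25.4 [25,26] n112
z45: a 25.4 [25,26] n131
z55: a 25.2 [24,26] n145
z65: a 25.1 [24,26] n169
z75: a 25.1 [24,26] n175
z85: a 23.7 [19,26] n446
z95: a 17.4 [12,22] n422
z105: a 16.2 [15,18] n283
z115: a 16.3 [7,18] n384
z125: a 12.8 [8,17] n385
z145: a 26.4 [25,28] n240
```

>>> play_rows --motion '[[[125, 0, 0, 0.008, 0], [125, 0, 0, 0.012, 0], [125, 0, 0, 0.012, 0], [125, 0, 0, 0.012, 0], [125, 0.0195, 0.0049, 0, -0.005], [125, 0.0195, 0.0049, 0, 0], [125, 0.0195, 0.0049, 0, 0], [125, 0.0195, 0.0049, 0, 0], [125, 0.0195, 0.0049, 0, 0], [125, 0.0195, 0.0049, 0, 0], [125, 0.0195, 0.0049, 0, 0], [125, 0.0195, 0.0049, 0, 0], [125, 0, 0, 0, 0], [125, 0, 0, 0, 0]]]'

```text
time: 24.32
position: [0.6445, 0.1172, 0.1152]
tcp_rot: [-1.243, 1.156, -1.155]
wrist_force: [-0.6, -0.7, -2.1]
finger_gap: 0.0501
```

```bash
python3 face.py
python3 - <<'E'
from m import *
s=shot('wrist')
h=cv2.cvtColor(s['frame'],cv2.COLOR_BGR2HSV); m=cv2.inRange(h,(45,90,25),(80,255,255)); m[185:]=0
for c in cv2.findContours(m,0,1)[0]:
    if cv2.contourArea(c)>300: x,y,w,hh=cv2.boundingRect(c); X=cast(s,[(x,y),(x+w,y)],.006); print(x,y,w,hh,X, X.mean(0)-[-.074*.029,.997*.029,0])
E
```

```text
pos [0.6436 0.1168 0.1151] yaw 4.2076046029029275 t 24.3667 F [-0.6286 -0.2872 -1.9735] gap 0.04970686484667421
z5: a 29.2 [13,50] n823
z45: a 25.4 [25,26] n37
z55: a 25.4 [25,26] n89
z65: a 25.4 [25,26] n100
z75: a 25.6 [25,26] n103
z85: a 25.7 [25,26] n123
z95: a 25.6 [25,26] n146
z105: a 25.4 [25,26] n156
z115: a 25.3 [25,26] n172
z125: a 25.4 [24,26] n216
z135: a 19.9 [12,26] n700
z145: a 16.3 [15,18] n188
z155: a 16.6 [15,18] n323
z165: a 14.1 [8,18] n556
z185: a 26.6 [25,28] n231
221 150 77 28 [[0.61362043 0.14411393 0.006     ]
 [0.6725025  0.1484875  0.006     ]] [0.64520747 0.11738771 0.006     ]
```

Lower with a small correction (+1 mm in x).

>>> play_rows --motion '[[[125, 0.001, 0.0003, 0, 0], [125, 0, 0, -0.01, 0], [125, 0, 0, -0.01, 0], [125, 0, 0, -0.01, 0], [125, 0, 0, -0.007, 0], [125, 0, 0, -0.003, 0], [125, 0, 0, -0.001, 0], [125, 0, 0, 0, 0], [125, 0, 0, -0.001, 0], [125, 0, 0, -0.001, 0], [125, 0, 0, 0, 0], [125, 0, 0, 0, 0]]]'

```text
time: 25.42
position: [0.6457, 0.1175, 0.0726]
tcp_rot: [-1.243, 1.155, -1.155]
wrist_force: [0.6, 0.3, -1.7]
finger_gap: 0.0497
```

>>> play_rows --motion '[[[125, -0.0005, 0, -0.001, 0], [125, 0, 0, -0.0005, 0], [125, 0, 0, 0, 0], [125, 0, 0, 0, 0]]]'

```text
time: 25.75
position: [0.6454, 0.1175, 0.0717]
tcp_rot: [-1.242, 1.154, -1.156]
wrist_force: [-0.9, -0.3, 6.1]
finger_gap: 0.0498
```

>>> play_rows --motion '[[[114, 0, 0, 0, 0], [110, 0, 0, 0, 0], [106, 0, 0, 0, 0], [80, 0, 0, 0, 0], [0, 0, 0, 0, 0], [0, 0, 0, 0, 0], [0, 0, 0, 0, 0], [0, 0, 0, 0.02, 0], [0, 0, 0, 0.035, 0], [0, 0, 0, 0.035, 0], [0, 0, 0, 0.035, 0], [0, 0, 0, 0.035, 0], [0, 0, 0, 0.035, 0], [0, -0.03, -0.03, 0.02, 0], [0, -0.03, -0.03, 0, 0], [0, -0.03, -0.03, 0, 0], [0, -0.02, -0.03, 0, 0], [0, 0, -0.03, 0, 0], [0, 0, 0, 0, 0], [0, 0, 0, 0, 0]]]'

```text
time: 27.42
position: [0.5393, -0.0303, 0.2836]
tcp_rot: [-1.242, 1.158, -1.159]
wrist_force: [0.2, 0.6, 0.4]
finger_gap: 0.0881
```

```bash
cat > chk.py <<'E'
from m import *
np.set_printoptions(precision=4,suppress=True)
s=shot('wrist');o=r.get_obs();print(o['position'],o['time'])
v,u=np.mgrid[0:384,0:512];v=v.ravel();u=u.ravel();d=s['range_z'].ravel()
p=cv2.undistortPoints(np.c_[u,v].astype(float).reshape(-1,1,2),s['K'],s['dist']).reshape(-1,2)
X=(np.c_[p*d[:,None],d]-s['t'])@s['R']
for n,m in masks(s).items():
    T={'orange':(.65,.041),'green':(.645,.117)}[n]
    k=(m.ravel()>0)&(X[:,2]>.12)&(X[:,2]<.132)&(np.hypot(X[:,0]-T[0],X[:,1]-T[1])<.05)
    Y=X[k]; print(n,'cap',np.median(Y[:,2]),cv2.minEnclosingCircle((Y[:,:2]*1000).astype(np.float32)),'target',T)
    k=(X[:,2]>.012)&(X[:,2]<.094)&(np.abs(X[:,0]-T[0])<.015)&(np.abs(X[:,1]-T[1])<.035)
    for lo in (.02,.05,.08):
        q=k&(abs(X[:,2]-lo)<.01)
        if q.sum()>10: f=np.polyfit(X[q,0],X[q,1],1); print(' face z',lo,'y',np.polyval(f,T[0]),'yaw',np.degrees(np.arctan(f[0])),q.sum())
t=shot('top')
cv2.imwrite('pics/end.png',np.hstack([cv2.resize(s['frame'],(400,300)),cv2.resize(t['frame'][115:245,130:290],(400,300),interpolation=2)]))
E
python3 chk.py
```

```text
[ 0.5397 -0.0282  0.2838] 27.4667
orange cap 0.12580475792478688 ((648.2451171875, 41.36931228637695), 16.35321807861328) target (0.65, 0.041)
green cap 0.12579083934367474 ((644.2303466796875, 116.77525329589844), 16.219165802001953) target (0.645, 0.117)
 face z 0.02 y 0.0924232009265663 yaw 3.8031378477176876 44
 face z 0.05 y 0.0921882260367769 yaw 4.898341658157695 56
 face z 0.08 y 0.09272777624377784 yaw 5.018962766810422 63
```

View pics/end.png

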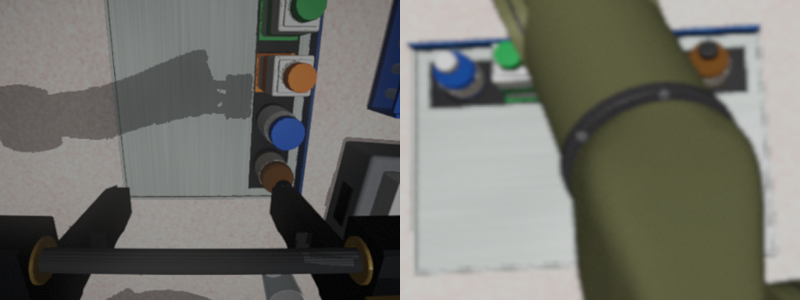

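```bash
python3 -c "
from station import r
print(r.finish_job())"
```

```text
the job is handed in; nothing more can be done
None
```

Both bottles now stand upright, cap up and free, on the squares of their own colours. The job was handed in at about 27.5 s with the gripper open and clear.

**How it was done:** I pinched each bottle lightly by its cap and lifted it so that it pivoted upright with its base on the tray. I then released it, took it again squarely by the body and set it on its place. The floor contact at set-down was about 3 N for orange and 6 N for green.

**What went wrong on the way:**
- My first try gripped the orange bottle by its body. It would not pivot when held firmly and slipped back flat onto the tray when loosened. It dropped a few centimetres at most and stayed on the tray.
- The green bottle briefly went about 12° past vertical, and I brought it back before letting go.

**Last checks:**

| Bottle | Cap centre, x / y (mm) | Target, x / y (mm) |
|---|---|---|
| Orange | 648.2 / 41.4 | 650 / 41 |
| Green | 644.2 / 116.8 | 645 / 117 |

- **Upright:** both cap tops read 126 mm, the height expected for a bottle standing on the tray floor.
- **Square with the tray:** the tray is turned about 4.2°. Green read between 3.8° and 5.0°, from few pixels. I had no final yaw reading on orange; the gripper stood at 4.2° when I set it down.
- **Agreement:** the 1.8 mm difference on orange in x is within the camera's 2 mm calibration.
- **Other things:** the amber bottle, the white jar and the blue bottle looked unmoved in the last pictures. I did not measure them or the loose things on the bench, but the arm never went close to those.

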